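# Clear the mug and prop the salt box open

## Robot

A 6-joint arm with a two-finger parallel gripper is mounted at the origin on a cart in front of the work surface, level with it; the furniture and walls round the work are solid. World frame = base frame: x ahead of the robot, y to its left, z up, the work surface at z = 0. Lengths are in m, angles in rad, forces in N, time in s.
With the tool pointing down it reaches from about 0.3 to 0.825 m from the base axis. Payload 5.4 kg.
Tool frame: the origin (TCP) lies at the very end of the fingers, on their centre line; the grasp point (between the pads) lies 19 mm behind it; z points along the fingers, y is the line along which they close (so a half turn about z gives the same grasp; the last joint's range is limited). The gripper opens to 92 mm and grips with 3 to 60 N. Pads are 20 mm wide; open, the fingers measure 128 mm over their backs; the gripper's body (75 mm by 189 mm) begins 69 mm behind the grasp point.
Start: joints at [0.915, 0.158, 1.597, -0, 1.386, -0.21], TCP at [0.248, 0.519, 0.215] pointing down, gripper open.
Joint ranges: [-2.91, 2.91], [-0.94, 2.29], [0.18, 2.7], [-1.29, 4.43], [0.17, 2.64], [-3, 3]. Speed limits (rad/s): [2.57, 2.57, 3.14, 3.14, 3.14, 3.14].

## Interface

Orientations are given as a rotation vector (axis times angle).
In Python, from workcell import bot gives the robot as it stands. Calls block until the motion is done:
- bot.goto(position, orientation): joint-space move of the TCP to a pose.
- bot.line_to(position, rot=None, max_speed=0.15): straight line of the TCP; rot=None keeps the orientation; max_speed is the mean speed in m/s.
- bot.set_joints(angles): joint-space move.
- bot.set_gripper(opening, newtons=None): opening from 0.0 (shut) to 1.0 (fully open); newtons is the grip in N (None keeps the last); returns when the fingers have stopped.
- bot.hold(seconds).
- bot.inverse_kinematics(position, orientation): joint angles nearest the present ones, or None.
- bot.read_camera(name): name is "scene" or "top" or "wrist"; returns a dict with "pixels" (480x640x3 uint8, blue, green, red), "fx", "fy", "cx", "cy" (pixels), "R" (3x3) and "t" (3): a world point X has camera coordinates R X + t. Camera axes: x right, y down, z forward; pixel columns grow to the right and rows downward; lengths in m; the calibration is good to about 2 mm. A picture is of the moment at which its call begins. There is no depth.
A pose or a line that the arm cannot do raises bot.MotionError and nothing moves.
- bot.job_done(): hands the job in; it is judged then, once.
Readings, each from a call of its own:
- bot.current_clock(): time.
- bot.current_joints(): joint angles.
- bot.current_joint_vel(): joint speeds.
- bot.current_effort(): joint torques, N m.
- bot.current_ee_pos(): TCP position.
- bot.current_tool_rot(): TCP orientation.
- bot.current_contact_force(): force on the tool from outside, world axes, zero at the start.
- bot.current_ft_torque(): the same for the moment, N m.
- bot.current_opening(): opening from 0.0 (shut) to 1.0 (fully open).
- bot.current_grip_force(): force on a finger pad.
Only numpy, scipy, OpenCV 4.12 (cv2) and the standard library are available. Lean on these libraries where they do the work, as an engineer would, in place of code of your own. Each camera call takes 0.05 s, during which the arm holds its last target. There are 200 camera calls.

## Task

A white mug stands in front of the wooden salt box, just where the hand has to go to open it. First slide the mug along the worktop to stand close beside the silver coffee pot, then flip the salt box's lid up and over its balance point so that it leans back and stays open by itself. Only nudge things gently with the fingertips, pinching and picking up nothing; keep the mug standing on the worktop, and leave the salt box, the pot and the timer where they are.

Things in the scene. Friction and masses are not known exactly. Their poses are not given: they have to be found in the camera images.
- salt_box: Loose wooden salt box full of salt, about 1.3 kg, 116 x 128 x 96 mm with its lid. Origin: middle of its underside; +x points to its back (hinge side), -x to its front, +y to the left as seen from the robot, z up. The walls stand from x -48 to +52 mm and y -60 to +60 mm, up to 85 mm high; its front stands turned by up to 0.35 rad from facing the robot.
- salt_box_lid (a joint): Hinge of the box's wooden lid (80 g, 10 mm thick board, about 110 mm deep and 128 mm wide, no handle). 0 = shut, grows as the front edge rises, about 1.57 = upright (balance point), 1.83 = stop, leaning back. Little friction: left below 1.5 it falls shut, past about 1.6 it falls back onto its stop and stays. The hinge line lies at x +54 mm, z 90.5 mm in the box's frame, parallel to its y.
- lid_lip (a point): Middle of the lower front edge of the lid; it moves with the lid. Shut, it lies 86 mm above the worktop and overhangs the box's front wall by 10 mm: a fingertip fits under this lip when the hand is tilted. It is 112 mm from the hinge line. The lid overhangs the side walls by only 4 mm.
- box_hinge (a point): Middle of the lid's hinge line, on the box; axes as the box's.
- mug: White mug with small leaf prints, loose, 0.27 kg. Cup 95 mm high, 92 mm across at the rim and tapering to about 70 mm at its foot (pushed at the rim it can tip, pushed in its lower half it slides), with a handle that reaches out along the body's -y (80 mm from the cup's axis), at the start turned roughly away from the box. Origin on the underside, 16.5 mm from the cup's axis toward the handle. It starts with its wall 7 to 18 mm in front of the lid's lip.
- mug_axis (a point): Centre of the cup's round underside (on the cup's axis, at worktop height).
- coffee_pot: Silver stove-top coffee pot with a black handle, loose, about 0.7 kg, 154 mm high, 87 mm across. The handle reaches 84 mm from its axis along its -y (starts pointing roughly to the back), the spout 53 mm along +y. It stands to the left or to the right of the salt box, about 0.22 m from the middle of the box.
- pot_axis (a point): Centre of the pot's round underside.
- kitchen_timer: Teal and white kitchen timer, 66 mm across, 45 mm high, loose; it stands on the other side of the salt box from the pot. Origin: middle of its underside. To be left alone.
Things that resemble listed ones, but are neither listed nor needed, are in the scene too. Leave any blue look-alike of the coffee_pot alone.

How it is judged:
On the way, in this order (a step that is already met when the one before it is completed fails the run):
1. the mug stands upright close beside the coffee pot, the lid still shut (horizontal distance between mug_axis and pot_axis below 0.15 m and angle between mug's own z axis and vertical below 0.1 rad and value of joint salt_box_lid below 0.1 rad), for 0.2 s.
2. the lid is past its balance point (value of joint salt_box_lid above 1.6 rad), for 0.2 s.
At the end, for the whole second after the job is handed in: The lid leans back past 1.65 rad at rest, the mug stands upright on the worktop with its axis less than 150 mm from the pot's axis (a gap under about 60 mm), and the salt box stands flat within 40 mm of where it was; the pot stands upright within 40 mm and the timer within 30 mm of where they were (value of joint salt_box_lid above 1.65 rad and velocity of joint salt_box_lid below 0.1 rad/s and horizontal distance between mug_axis and pot_axis below 0.15 m and angle between each of mug, coffee_pot's own z axis and vertical below 0.1 rad and height (world z) of mug below 0.006 m and linear speed of mug below 0.02 m/s and angle between salt_box's own z axis and vertical below 0.05 rad and distance of each of salt_box, coffee_pot from where it was at the start of the episode below 0.04 m and distance of kitchen_timer from where it was at the start of the episode below 0.03 m); the robot touches nothing.
It fails at once if the mug is lifted off the worktop or tipped (height (world z) of mug above 0.015 m or angle between mug's own z axis and vertical above 0.35 rad).
It fails at once if the salt box is lifted, tipped or pushed more than 40 mm away (height (world z) of salt_box above 0.015 m or angle between salt_box's own z axis and vertical above 0.15 rad or distance of salt_box from where it was at the start of the episode above 0.04 m).
It fails at once if the coffee pot is shifted more than 40 mm or tipped (distance of coffee_pot from where it was at the start of the episode above 0.04 m or angle between coffee_pot's own z axis and vertical above 0.3 rad).
It fails at once if the timer is shifted more than 30 mm (distance of kitchen_timer from where it was at the start of the episode above 0.03 m).
It fails at once if the mug or the salt box is squeezed or shoved hard (fingers press on it with over 20 N) (contact force between the fingers and mug above 20 N or contact force between the fingers and salt_box above 20 N).
It also fails if it takes over 61 s, if anything falls off the work surface, if the arm or the gripper's body presses on something with over 40 N, if the wrist force passes 120 N, or if a joint passes its speed limit or range.

## Working session

There is one attempt and no reset: what is moved stays moved. The work goes in short steps, each a Python script; the robot and the scene stay as the last script left them, time stands still between calls to the robot, and variables do not carry over. Pictures are saved under pics/ and viewed, at most 10 in all, crops included, and the job is handed in when it is done.

```bash
mkdir -p pics
python3 - <<'E'
from workcell import bot
import cv2,numpy as np
for n in ("scene","top"):
    c=bot.read_camera(n); cv2.imwrite(f"pics/{n}0.png",c["pixels"])
    np.savez(f"{n}.npz",**{k:np.array(c[k]) for k in c})
    R=np.array(c["R"]);print(n,c["fx"],c["cx"],c["cy"],-R.T@np.array(c["t"]),R[2])
print(bot.current_clock(),bot.current_tool_rot())
E
```

```text
scene 509.55182727703556 321.4239301163331 237.0008612187738 [ 0.16827795 -0.4509355   1.03786236] [ 0.33528024  0.54668547 -0.76728232]
top 475.15120104805357 316.336456130647 235.21458283528963 [0.44480251 0.24710868 0.95476152] [ 0.14844752 -0.01574895 -0.98879487]
0.1 [-6.94279569e-01 -3.06318835e+00  2.41171607e-03]
```

View pics/top0.png

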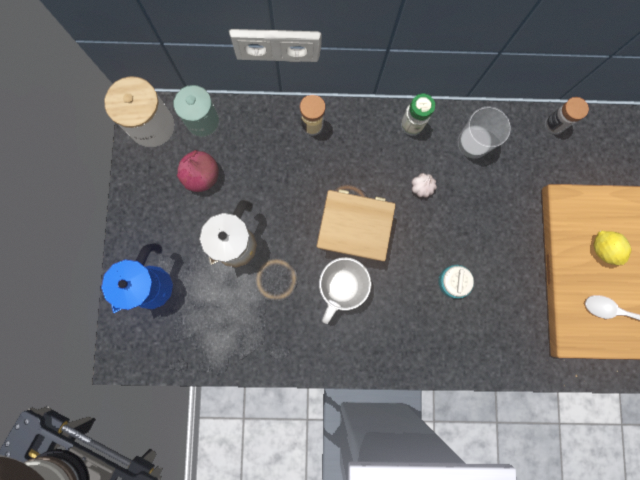

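View pics/scene0.png

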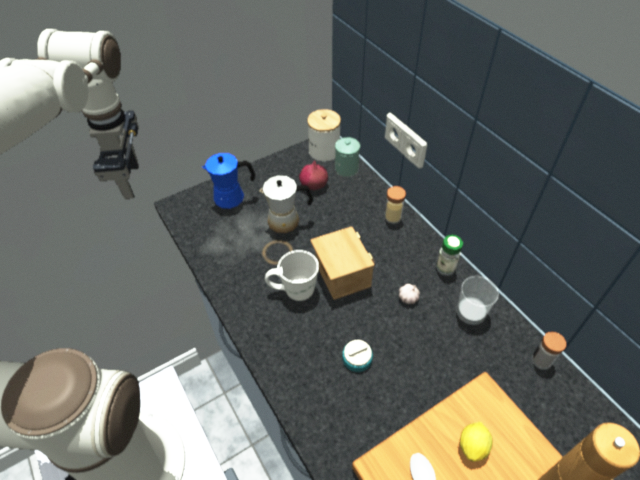

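The top view shows the lid at about (357,226), mug rim (345,285) with handle end (330,312), silver pot knob (222,236), timer (457,282) and the blue look-alike pot (128,285). In the scene view the silver pot knob is at (280,182), the mug rim at (299,270) and the lid at (342,253).

```bash
cat > h.py <<'E'
import cv2,numpy as np
def ray(c,u,v,z):
    d=np.array([(u-c["cx"])/c["fx"],(v-c["cy"])/c["fy"],1.]);R=np.array(c["R"]);C=-R.T@np.array(c["t"]);d=R.T@d
    return C+d*(z-C[2])/d[2]
def comp(m,u,v):
    n,l=cv2.connectedComponents(m.astype(np.uint8)); k=l[v,u]; 
    return (l==k).astype(np.uint8) if k else None
def cont(m): return max(cv2.findContours(m,cv2.RETR_EXTERNAL,cv2.CHAIN_APPROX_NONE)[0],key=cv2.contourArea)[:,0]
def proj(c,X):
    p=np.array(c["R"])@X+np.array(c["t"]);return c["fx"]*p[0]/p[2]+c["cx"],c["fy"]*p[1]/p[2]+c["cy"]
E
python3 - <<'E'
from h import *
T=dict(np.load("top.npz"));S=dict(np.load("scene.npz"))
hsv=cv2.cvtColor(T["pixels"],cv2.COLOR_BGR2HSV)
print("hsv lid",hsv[226,357],"front",hsv[255,355],"mug",hsv[285,368],hsv[312,330])
m=(hsv[...,0]<25)&(hsv[...,1]>70)&(hsv[...,2]>150)
m=cv2.morphologyEx(m.astype(np.uint8),cv2.MORPH_OPEN,np.ones((5,5)))
k=comp(m,357,226);p=cont(k)
w=np.array([ray(T,*q,.096)[:2] for q in p],np.float32)
print("lid",r:=cv2.minAreaRect(w),cv2.boxPoints(r))
g=(hsv[...,1]<50)&(hsv[...,2]>120)
k=comp(g,366,285)
k2=cv2.morphologyEx(k,cv2.MORPH_CLOSE,np.ones((25,25)))
k2=cv2.morphologyEx(k2,cv2.MORPH_OPEN,cv2.getStructuringElement(2,(25,25)))
e=cv2.fitEllipse(cont(k2));print("mug",e,ray(T,*e[0],.095))
print("handle end",ray(T,327,318,.05),"timer",ray(T,457,282,.045))
print("pot knob",ray(T,222,236,.152),ray(S,280,182,.152))
v=T["pixels"][150:350,180:500].copy()
cv2.drawContours(v,[p-[180,150]],-1,(0,0,255),1);cv2.ellipse(v,((e[0][0]-180,e[0][1]-150),e[1],e[2]),(0,255,0),1)
cv2.imwrite("pics/a.png",cv2.resize(v,None,fx=2.5,fy=2.5))
E
```

```text
hsv lid [ 18  82 226] front [ 16  89 144] mug [ 23   5 196] [  0   0 255]
lid ((0.5952177047729492, 0.16120094060897827), (0.12744708359241486, 0.11076221615076065), 79.63748168945312) [[0.52927756 0.10847848]
 [0.6382332  0.08855506]
 [0.66115785 0.2139234 ]
 [0.5522022  0.23384681]]
mug ((344.0575866699219, 284.2279357910156), (51.26735305786133, 55.19752502441406), 28.47135353088379) [0.48559942 0.18166653 0.095     ]
handle end [0.4239434  0.20961902 0.05      ] timer [ 0.49664058 -0.03905021  0.045     ]
pot knob [0.56039118 0.39482485 0.152     ] [0.56414677 0.38737492 0.152     ]
```

View pics/a.png

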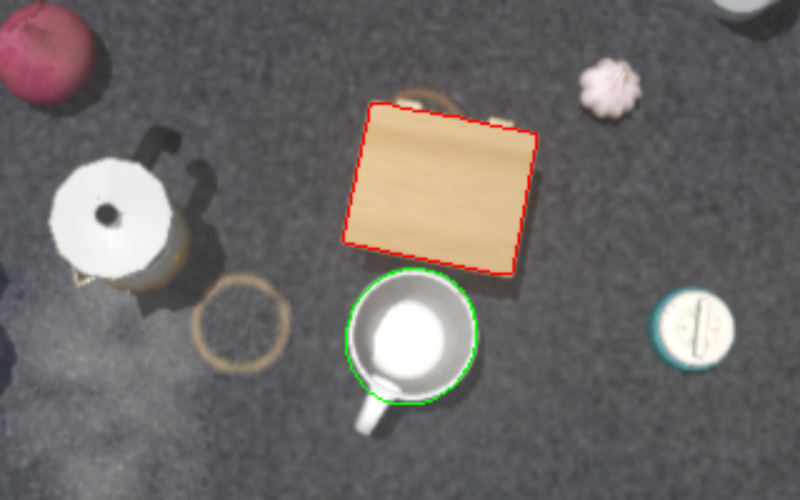

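```bash
cat >> h.py <<'E'
from scipy.spatial.transform import Rotation as Ro
def rv(fwd,phi,s=1):
    "tool tilted phi from straight down, tips toward horizontal dir fwd; closing axis horizontal"
    f=np.r_[np.array(fwd)/np.hypot(*fwd),0]; a=np.sin(phi)*f-np.cos(phi)*np.array([0,0,1.])
    y=s*np.cross([0,0,1.],f); return Ro.from_matrix(np.c_[np.cross(y,a),y,a]).as_rotvec()
E
python3 - <<'E'
from h import *
from workcell import bot
print(bot.current_joints())
for s in (1,-1):
    r=rv((0,1),np.radians(18),s)
    for y in (.085,.26): print(s,y,[bot.inverse_kinematics([.482,y,z],r) for z in (.25,.04)])
n=np.array([.984,-.18]);
for s in (1,-1):
    for phi in (50,60):
        r=rv(n,np.radians(phi),s)
        print("lid",s,phi,[bot.inverse_kinematics(p,r) for p in ([.50,.14,.07],[.66,.11,.185])])
E
```

```text
[ 9.14917872e-01  1.58972353e-01  1.59809819e+00 -1.19263715e-06
  1.38621339e+00 -2.10104550e-01]
1 0.085 [array([-0.28142204, -0.10099707,  1.82310658,  0.30193719,  1.51224424,
        2.82827158]), array([-0.28142204,  0.16963571,  1.99960085,  0.34191659,  1.08730241,
        2.6825343 ])]
1 0.26 [None, None]
-1 0.085 [array([-0.28142204, -0.10099707,  1.82310658,  0.30193719,  1.51224424,
       -0.31332107]), array([-0.28142204,  0.16963571,  1.99960085,  0.34191659,  1.08730241,
       -0.45905835])]
-1 0.26 [array([ 0.08310889, -0.03075612,  1.75639127,  0.31793977,  1.39791812,
        0.030813  ]), array([ 0.08310889,  0.22998838,  1.92780916,  0.37705593,  0.99068511,
       -0.12637579])]
lid 1 50 [None, array([ 0.08153551, -0.00917455,  2.08211028, -0.76420283,  0.2913412 ,
       -0.65707064])]
lid 1 60 [array([0.28199842, 0.02841684, 2.50214238, 3.97993809, 0.5470065 ,
       1.0557559 ]), None]
lid -1 50 [None, array([ 0.08153551, -0.00917455,  2.08211028, -0.76420283,  0.2913412 ,
        2.48452201])]
lid -1 60 [array([ 0.28199842,  0.02841684,  2.50214238,  3.97993809,  0.5470065 ,
       -2.08583675]), None]
```

Run:
```python
from h import *
from workcell import bot
r=rv((0,1),np.radians(18),-1)
bot.set_gripper(.4)
bot.goto([.482,.085,.25],r)
bot.line_to([.482,.085,.04],max_speed=.12)
f0=bot.current_contact_force()
for y in (.13,.16,.19,.22,.245):
    bot.line_to([.482,y,.04],max_speed=.05)
    print(y,np.round(np.array(bot.current_contact_force())-f0,2),bot.current_clock())
c=bot.read_camera("top");cv2.imwrite("pics/b.png",c["pixels"][100:400,80:500])
```

```text
0.13 [-0.32 -0.1  -1.32] 5.7833
0.16 [-0.28 -0.25 -1.4 ] 6.5333
0.19 [ 0.55 -0.13 -1.2 ] 7.2833
0.22 [-0.   -0.09 -0.2 ] 8.0333
0.245 [ 0.02 -0.55 -2.22] 8.6833
```

View pics/b.png

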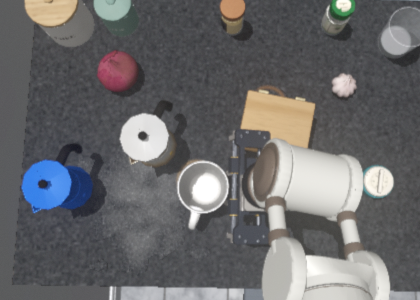

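The mug has slid upright to rim centre about (283,287) in the full image, clear of the pot at (226,240); the box has not visibly moved. I'll measure the gap, back off, and plan the lid poses.

Run:
```python
from h import *
from workcell import bot
T=dict(np.load("top.npz"))
m=ray(T,283,286.5,.095);print(m,np.hypot(*(m[:2]-[.562,.391])))
bot.line_to([.482,.255,.04],max_speed=.04)
bot.line_to([.475,.20,.04],max_speed=.12)
bot.line_to([.46,.14,.22],max_speed=.2)
bot.set_gripper(0)
bot.set_joints([.25,-.3,2.0,0,1.2,0.])if 0 else None
c=bot.read_camera("top");np.savez("top2.npz",**{k:np.array(c[k]) for k in c})
cv2.imwrite("pics/c.png",c["pixels"][150:350,150:500])
# feasibility map of tilts for the lid arc (yaw of the tool vs box, tilt)
n=np.array([.984,-.18]);l=np.array([.18,.984]);H=np.array([.651,.151])
for yaw in (-60,-40,-20,0,20,40):
  for phi in (20,30,40,50,60):
    for s in (1,-1):
      a=np.radians(yaw)-.181;r=rv((np.cos(a),np.sin(a)),np.radians(phi),s);u=Ro.from_rotvec(r).as_matrix()
      up=u[:,0] if u[2,0]>0 else -u[:,0]
      o=[]
      for th in (0,.4,.8,1.2,1.7):
        P2=.104*np.array([-np.cos(th),np.sin(th)])-.0055*np.array([np.sin(th),np.cos(th)])
        P=np.r_[H+n*P2[0]-.042*l,.0905+P2[1]]-.01*up
        q=bot.inverse_kinematics(P,r);o.append('-' if q is None else "%.1f/%.1f/%.1f"%(q[3],q[4],q[5]))
      if o.count('-')<2: print(yaw,phi,s,o)
print(bot.current_clock())
```

```text
[0.47929527 0.29155036 0.095     ] 0.129345676459102
-60 20 1 ['-0.4/1.1/0.1', '-0.4/1.2/0.0', '-0.4/1.2/-0.0', '-0.4/1.3/-0.0', '-0.4/1.3/-0.1']
-60 30 1 ['-0.6/1.1/0.3', '-0.6/1.2/0.2', '-0.6/1.2/0.2', '-0.6/1.3/0.1', '-0.5/1.3/0.0']
-60 40 1 ['-0.8/1.2/0.4', '-0.8/1.2/0.4', '-0.7/1.3/0.3', '-0.7/1.3/0.2', '-0.7/1.3/0.2']
-60 40 -1 ['-0.8/1.2/-2.7', '-0.8/1.2/-2.8', '-0.7/1.3/-2.8', '-0.7/1.3/-2.9', '-0.7/1.3/-3.0']
-60 50 1 ['-0.9/1.3/0.6', '-0.9/1.3/0.5', '-0.9/1.3/0.4', '-0.9/1.3/0.4', '-0.9/1.3/0.3']
-60 50 -1 ['-0.9/1.3/-2.6', '-0.9/1.3/-2.6', '-0.9/1.3/-2.7', '-0.9/1.3/-2.8', '-0.9/1.3/-2.8']
-60 60 1 ['-1.1/1.4/0.7', '-1.0/1.4/0.6', '-1.0/1.4/0.6', '-1.1/1.4/0.5', '-1.1/1.4/0.4']
-60 60 -1 ['-1.1/1.4/-2.4', '-1.0/1.4/-2.5', '-1.0/1.4/-2.6', '-1.1/1.4/-2.6', '-1.1/1.4/-2.7']
-40 20 1 ['-0.4/0.9/-0.3', '-0.4/1.0/-0.3', '-0.3/1.1/-0.4', '-0.3/1.1/-0.4', '-0.3/1.2/-0.4']
-40 20 -1 ['-0.4/0.9/2.9', '-0.4/1.0/2.8', '-0.3/1.1/2.8', '-0.3/1.1/2.7', '-0.3/1.2/2.7']
-40 30 1 ['-0.6/0.9/-0.0', '-0.6/1.0/-0.1', '-0.6/1.0/-0.2', '-0.5/1.1/-0.2', '-0.5/1.1/-0.3']
-40 40 1 ['-0.9/0.9/0.2',
[... 2537 characters left out ...]
.0/-2.3']
40 20 -1 ['0.3/0.8/0.8', '0.3/0.9/0.8', '0.3/1.0/0.8', '0.2/1.0/0.8', '0.2/1.0/0.8']
40 30 1 ['0.6/0.7/-2.7', '0.5/0.7/-2.6', '0.5/0.8/-2.5', '0.4/0.9/-2.5', '0.4/0.9/-2.5']
40 30 -1 ['0.6/0.7/0.5', '0.5/0.7/0.5', '0.5/0.8/0.6', '0.4/0.9/0.6', '0.4/0.9/0.6']
40 40 1 ['-', '0.8/0.7/-2.9', '0.8/0.7/-2.8', '0.7/0.8/-2.8', '0.7/0.8/-2.8']
40 40 -1 ['0.9/0.6/0.1', '0.8/0.7/0.2', '0.8/0.7/0.3', '0.7/0.8/0.4', '0.7/0.8/0.4']
40 50 -1 ['1.4/0.7/-0.4', '1.2/0.7/-0.2', '1.1/0.7/-0.1', '1.1/0.7/-0.0', '1.1/0.7/0.0']
40 60 1 ['1.7/0.8/2.3', '1.6/0.8/2.5', '1.5/0.8/2.7', '1.4/0.8/2.8', '1.4/0.8/2.8']
40 60 -1 ['1.7/0.8/-0.8', '1.6/0.8/-0.6', '1.5/0.8/-0.5', '1.4/0.8/-0.4', '1.4/0.8/-0.4']
11.55
```

View pics/c.png

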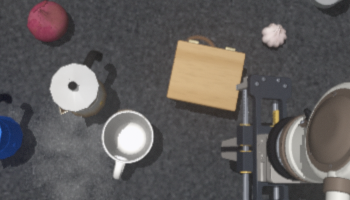

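Mug now at rim centre about (278,287) full image, upright and roughly 0.12 m from the pot; the lid is unmoved and clear at (357,224). Next I insert a fingertip under the lip with the tool yawed, so the hand stays away from the mug.

```bash
cat > lid.py <<'E'
from h import *
from workcell import bot
n=np.array([.984,-.18]);l=np.array([.18,.984]);H=np.array([.651,.151])
a=np.radians(40)-.181;r=rv((np.cos(a),np.sin(a)),np.radians(50),-1)
M=Ro.from_rotvec(r).as_matrix();up=M[:,0]*np.sign(M[2,0]);side=M[:,1]*np.sign(M[:2,1]@n)
def tcp(x,z,y=-.03):  # K at x (along n from hinge), z world
    return np.r_[H+n*x+y*l,z]-.01*up-.018*side
def arc(th,rr): return tcp(-rr*np.cos(th)-.0045*np.sin(th),.0905+rr*np.sin(th)-.0045*np.cos(th))
E
python3 - <<'E'
from lid import *
bot.goto(tcp(-.165,.20),r); bot.line_to(tcp(-.165,.076),max_speed=.12)
f0=np.array(bot.current_contact_force())
bot.line_to(tcp(-.120,.076),max_speed=.06)
print(np.round(bot.current_contact_force()-f0,2))
bot.line_to(tcp(-.105,.076),max_speed=.04)
print(np.round(bot.current_contact_force()-f0,2),bot.current_clock())
for s in ("scene","top"):
    c=bot.read_camera(s)
    u,v=map(int,proj(c,np.r_[H-.105*n,.08])); p=c["pixels"][v-75:v+75,u-90:u+90]
    cv2.imwrite(f"pics/d_{s}.png",cv2.resize(p,None,fx=2.2,fy=2.2))
cv2.imwrite("pics/d.png",np.hstack([cv2.imread("pics/d_scene.png"),cv2.imread("pics/d_top.png")]))
E
```

```text
[-1.22 -0.37 -1.65]
[ 0.13 -0.93 -0.24] 14.8917
```

View pics/d.png

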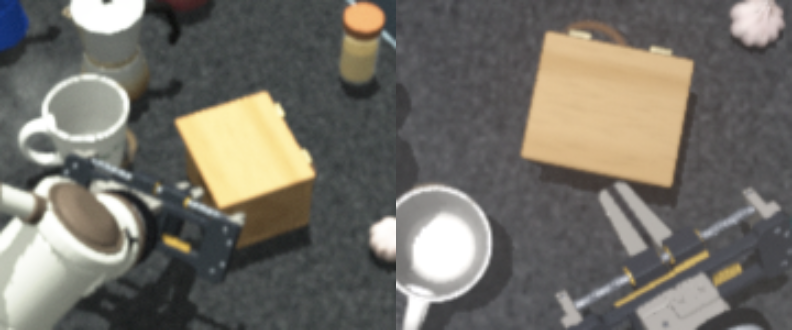

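The tips end near (615,183) in the right (top) crop while the lip is at about y=170: the fingers are still ~10 mm short of the lip. I'll check where the commanded TCP and corner project.

Run:
```python
from lid import *
c=bot.read_camera("top")
u,v=map(int,proj(c,np.r_[H-.105*n,.08]))
f=lambda X:np.round((np.array(proj(c,X))-[u-90,v-75])*2.2+[396,0])
t=np.array(bot.current_ee_pos());print(t,tcp(-.105,.076),bot.current_opening())
M2=Ro.from_rotvec(bot.current_tool_rot()).as_matrix();print(M2-M)
print("tcp",f(t),"K",f(t+.01*up+.018*side),"back20",f(t-.02*M[:,2]),"lip K",f(np.r_[H-.112*n-.03*l,.086]),"lipcorners",f(np.r_[H-.112*n-.064*l,.096]),f(np.r_[H-.112*n+.064*l,.096]))
```

```text
[0.52755924 0.15294283 0.06816778] [0.52779363 0.15284846 0.06833956] 0.00385291286373501
[[ 2.36197644e-04  6.87616038e-05 -2.49338409e-04]
 [-5.42202275e-05  3.91576504e-05  1.35340076e-04]
 [-1.49837936e-04 -2.80432210e-04 -1.78466486e-04]]
tcp [613. 191.] K [628. 173.] back20 [623. 205.] lip K [629. 180.] lipcorners [670. 187.] [519. 156.]
```

Run:
```python
from lid import *
f0=np.array(bot.current_contact_force())
for x in (-.101,-.0985):
    bot.line_to(tcp(x,.076),max_speed=.03); bot.hold(.1)
    print(x,np.round(bot.current_contact_force()-f0,2))
for z in (.081,.086,.091,.096,.104):
    bot.line_to(tcp(-.0985,z),max_speed=.04); bot.hold(.1)
    print(z,np.round(bot.current_contact_force()-f0,2))
for s in ("scene","top"):
    c=bot.read_camera(s)
    u,v=map(int,proj(c,np.r_[H-.105*n,.08])); p=c["pixels"][v-75:v+75,u-90:u+90]
    cv2.imwrite(f"pics/e_{s}.png",cv2.resize(p,None,fx=2.2,fy=2.2))
cv2.imwrite("pics/e.png",np.hstack([cv2.imread("pics/e_scene.png"),cv2.imread("pics/e_top.png")]))
```

```text
-0.101 [ 0.36  0.33 -0.73]
-0.0985 [-0.21  0.12 -0.32]
0.081 [-1.02 -0.13 -0.64]
0.086 [-1.55 -0.24 -1.36]
0.091 [-2.87  1.59 -1.07]
0.096 [-0.34  1.1  -0.58]
0.104 [-0.16  0.47  0.22]
```

View pics/e.png

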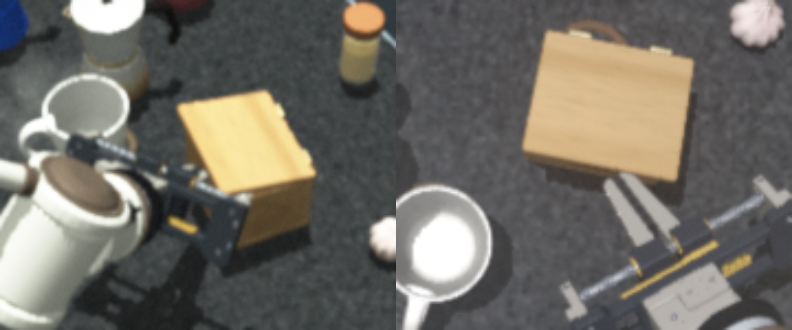

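The top crop shows the tip at (627,175) under the lip and the lid's front edge lifted slightly, so it has engaged. Now follow the arc.

Run:
```python
from lid import *
f0=np.array(bot.current_contact_force())
off=np.r_[.0065*n,.003]
for th in (.2,.3,.4,.5,.6,.7,.8,.9):
    rr=.105-.02*np.clip((th-.3)/.5,0,1)
    bot.line_to(arc(th,rr)+off,max_speed=.05)
    print(th,np.round(bot.current_contact_force()-f0,2))
print(bot.current_clock())
for s in ("scene","top"):
    c=bot.read_camera(s)
    u,v=map(int,proj(c,np.r_[H-.105*n,.1])); p=c["pixels"][v-75:v+75,u-90:u+90]
    cv2.imwrite(f"pics/f_{s}.png",cv2.resize(p,None,fx=2.2,fy=2.2))
cv2.imwrite("pics/f.png",np.hstack([cv2.imread("pics/f_scene.png"),cv2.imread("pics/f_top.png")]))
```

```text
0.2 [ 0.37  0.09 -0.14]
0.3 [1.34 0.68 0.05]
0.4 [-0.07  0.43  0.6 ]
0.5 [ 0.73  0.26 -0.11]
0.6 [ 0.74 -0.09  0.16]
0.7 [ 1.42  0.8  -0.19]
0.8 [1.85 0.98 0.31]
0.9 [ 0.54 -0.77  0.86]
20.5333
```

View pics/f.png

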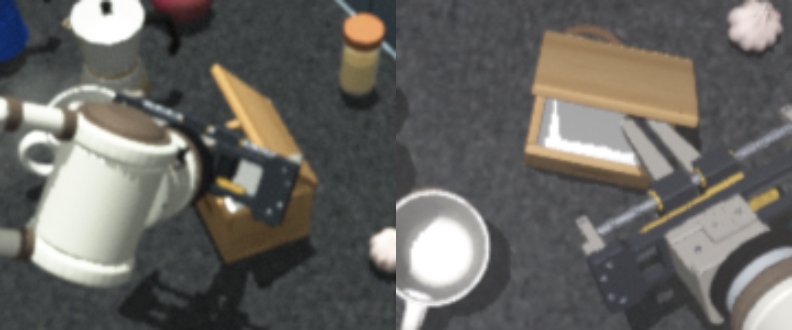

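The lid is open to about 0.9–1.0 rad with the tips under it at (630,120) in the top crop; the box and mug haven't moved. Continue over the balance point.

Run:
```python
from lid import *
f0=np.array(bot.current_contact_force())
off=np.r_[.0065*n,.003]
for th in (1.05,1.2,1.35,1.5,1.6,1.68,1.74):
    bot.line_to(arc(th,.085)+off,max_speed=.05 if th<1.55 else .03)
    print(th,np.round(bot.current_contact_force()-f0,2))
bot.hold(.4)
p=np.array(bot.current_ee_pos());b=-np.r_[np.cos(a),np.sin(a),-.5]
bot.line_to(p+.12*b/np.linalg.norm(b),max_speed=.08)
p=np.array(bot.current_ee_pos());bot.line_to([p[0]-.08,p[1]-.12,p[2]+.05])
bot.hold(.5);print(bot.current_clock())
c=bot.read_camera("top");s=bot.read_camera("scene")
cv2.imwrite("pics/g.png",np.hstack([c["pixels"][140:340,180:500],s["pixels"][130:330,200:500]]))
```

```text
1.05 [-0.38 -0.18  0.65]
1.2 [ 0.33 -0.47  1.23]
1.35 [ 0.67 -0.16  0.7 ]
1.5 [1.5  0.51 1.1 ]
1.6 [ 0.41 -0.81 -0.13]
1.68 [ 0.33 -0.28  0.56]
1.74 [ 0.98 -0.13  1.36]
27.1083
```

View pics/g.png

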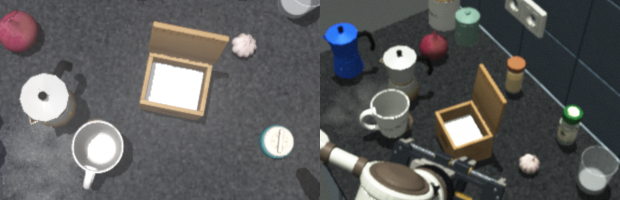

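The lid leans back open, the mug stands at crop (97,148) beside the silver pot, and the timer at (277,142), the box and the pot look unmoved. The hand is clear of everything.

```bash
python3 -c "
from workcell import bot
print(bot.job_done())"
```

```text
the job is handed in; nothing more can be done
None
```

The job is handed in: the mug stands upright about 0.12 m from the coffee pot's axis, and the salt box lid leans back open; in the last pictures the box, pot and timer look unmoved, though no verdict came back.

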